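Seat a block against a stop screw and lock it with the toggle clamp

TASK

Put the loose steel spacer block into the nest of the clamping fixture, on its flat base with its long side square against both low pins and its end touching the tip of the stop screw; the screw is set differently each time, so feel for it and lean on screw and pins only gently. Then push the red handle of the toggle clamp down past its dead point so that the pad holds the block there, without forcing the handle. Leave the loupe and the tape roll where they are.

Things in the scene. Friction and masses are not known exactly. Their poses are not given: they have to be found in the camera images.
- block: loose bright steel parallel block, 20 x 50 x 25 mm (own x, y, z), about 0.09 kg, with two small holes in its top; stands free on the worktop on its 20 x 50 mm base. Origin at the centre of its underside, z up, long side along its y. The half turn makes no difference.
- fixture: fixed aluminium fixture plate, 240 (x) x 120 (y) x 12 mm high, standing on the worktop; carries the pins, the end stop and the clamp. Origin at the centre of its underside, z up. At its +x end is the nest, at its -x end (towards the robot) the clamp base, up to 77 mm high, 44 mm wide, at plate x -92 to -18 mm.
- nest (a point): point on the plate's top face (12 mm above the worktop, plate x +80, y 0 mm), axes parallel to the plate's. The seated block stands on the plate with its long side along the plate's y, the centre of its underside at nest x 0 (+x long side against both pins) and at nest y 0 plus or minus 12 mm, where the stop screw is met with its +y end.
- locating_pins: two fixed dark steel locating pins, 8 mm diameter, only 8 mm high above the plate, 18 mm apart along the plate's y. Origin midway between them at plate level (nest x +14 mm); the side that touches the block is 4 mm nearer the clamp (nest x +10 mm).
- end_stop: fixed blue bracket, 24 x 12 (y) x 24 mm, origin at the centre of its underside on the plate (nest y +50 mm). A rigid screw (8 mm, round tip towards -y, black head outside) passes through it along y 12.5 mm above the plate. Its tip lies anywhere from nest y +13 to +37 mm, set anew each time and not measured. The block may press screw or pins with at most 10 N.
- handle (a joint): toggle clamp handle, rad: 0 open (points up and to plate -x, 1.15 above level), grows as it is pushed down; dead point 1.15 (level), stop 1.23. Friction 0.2 N m holds it where it is left; from about 0.95 the sprung pad meets the block and adds up to 0.6 N m, falling to nothing at the dead point; a little past it the clamp snaps to the stop and locks. At most 16 N from the robot.
- handle_hinge (a point): pivot of the handle, 66 mm above the worktop at plate x -74, y 0 mm; the handle turns about the plate's y axis through it.
- handle_grip (a point): point on the centre line of the handle's red round grip (14 mm diameter, from 43 to 116 mm from the pivot), 85 mm from the pivot; moves with the handle. Its upper side (facing the nest when open) is the one to push.
- pad: black pad, 14 mm diameter, on a sprung spindle at the end of the steel clamp bar, 110 mm from the bar's pivot (plate x -30 mm, 48 mm high); closed, it presses down on the block's top at nest x 0, y 0. Open, the bar stands almost upright over its pivot, up to 170 mm above the worktop, the pad on its +x side. Origin on the spindle, 16 mm above the pad's face.
- loupe: black stand magnifier, 37 mm diameter, 40 mm high, loose bystander; origin at the centre of its underside.
- tape_roll: roll of dark tape lying flat, 58 mm diameter, 19 mm high, loose bystander; origin at the centre of its underside.
Things that resemble listed ones, but are neither listed nor needed, are in the scene too. Leave any brown or turquoise look-alike of the block alone.

How it is judged:
By the outcome, as a careful person would: the job done as asked, in the order asked, and still so for the second after the job is handed in, with the robot touching nothing.
It also fails if it takes over 72 s, if anything falls off the work surface, if the arm or the gripper's body presses on something with over 40 N, if the wrist force passes 120 N, or if a joint passes its speed limit or range.

ROBOT

A 6-joint arm with a two-finger parallel gripper is mounted at the origin on a cart in front of the work surface, level with it; the furniture and walls round the work are solid. World frame = base frame: x ahead of the robot, y to its left, z up, the work surface at z = 0. Lengths are in mm, angles in rad, forces in N, time in s.
With the tool pointing down it reaches from about 300 to 750 mm from the base axis. Payload 8.5 kg.
Tool frame: the origin (TCP) lies at the very end of the fingers, on their centre line; the grasp point (between the pads) lies 19 mm behind it; z points along the fingers, y is the line along which they close (so a half turn about z gives the same grasp; the last joint's range is limited). The gripper opens to 88 mm and grips with 3 to 60 N. Pads are 18 mm wide; open, the fingers measure 123 mm over their backs; the gripper's body (75 mm by 187 mm) begins 45 mm behind the grasp point.
Start: joints at [-1.344, 0.381, 1.297, -0, 1.464, -0.215], TCP at [235.154, -497.175, 238.748] pointing down, gripper open.
Joint ranges: [-3.11, 3.11], [-0.89, 2.33], [0.22, 2.48], [-1.42, 4.56], [0.17, 2.85], [-2.88, 2.88]. Speed limits (rad/s): [2.39, 2.39, 3.14, 3.14, 3.14, 3.14].

INTERFACE

Orientations are given as a 3x3 rotation matrix whose columns are the frame's x, y, z axes.
In Python, from station import bot, fingers, solver, observe, snapshot, search_frame, cut_out, mark_of gives the robot as it stands. Calls block until the motion is done:
- bot.move_pose(position, orientation): joint-space move of the TCP to a pose.
- bot.move_l(position, attitude=None, speed=150, guard=None): straight line of the TCP; attitude=None keeps the orientation; speed is the mean speed in mm/s. With guard (N) it stops when the force on the tool has changed by that much, and returns True; else False.
- bot.goto_joints(angles): joint-space move.
- fingers.command_gripper(opening): finger opening in mm; the grip force is fixed at half the most; returns when the fingers have stopped.
- bot.pause(seconds).
- solver.solve_ik(position, orientation): joint angles nearest the present ones, or None.
- observe(): the state.
- snapshot(name): name is "scene" or "top" or "wrist"; returns a dict with "img" (420x560x3 uint8, red, green, blue), "depth" (420x560 float32, mm along the optical axis (not along the pixel's ray), 0 where there is no reading), "K" (3x3 intrinsics, pixels), "rvec" (rotation vector, rad) and "tvec" (3), from world to camera coordinates, as OpenCV has them. Camera axes: x right, y down, z forward; pixel columns grow to the right and rows downward; lengths in mm; the calibration is good to about 2 mm. A picture is of the moment at which its call begins.
A pose or a line that the arm cannot do raises bot.MotionError and nothing moves.
- bot.sign_off(): hands the job in; it is judged then, once.
Trained networks look in a picture, given as the dict that the camera call returned (one of the last four; its "shot" number tells which), for a name from the list of things; names that differ only in an ending like _2 or _b are one class to them, and where a whole thing is asked for, a point or a joint stands for the part that bears it (a point fixed in the world has none). Each returns a list of dicts, best first, with "score" (0 to 1); they miss things now and then, are a little off and sometimes report something else, mostly with a low value. They report only what shows in the picture. A call takes as long as a camera call. They do not tell look-alikes from the thing itself.
- search_frame(label, picture): "point" ([column, row] in pixels, amid what is visible of it).
- cut_out(label, picture): "pixels" (420x560 bool, what is visible of it) and "point" ([column, row] in pixels, amid what is visible of it).
- mark_of(label, picture): "point" ([column, row] in pixels: a listed point, or the origin of a listed thing).
The state is a dict: "t": time; "joint_positions": joint angles; "dq": joint speeds; "joint_efforts": joint torques, N m; "tcp_pos": TCP position; "tool_rot": TCP orientation; "wrist_force": force on the tool from outside, world axes, zero at the start; "wrist_torque": the same for the moment, N m; "finger_gap": finger opening in mm; "grip_force": force on a finger pad.
Only numpy, scipy, OpenCV 4.12 (cv2) and the standard library are available. Lean on these libraries where they do the work, as an engineer would, in place of code of your own. Each camera call takes 0.05 s, during which the arm holds its last target. There are 200 camera calls.

## Working session

There is one attempt and no reset: what is moved stays moved. The work goes in short steps, each a Python script; the robot and the scene stay as the last script left them, time stands still between calls to the robot, and variables do not carry over. Pictures are saved under pics/ and viewed, at most 10 in all, crops included, and the job is handed in when it is done.

```bash
ls; mkdir -p pics; cat > h.py <<'E'
import numpy as np, cv2
from station import bot, fingers, solver, observe, snapshot, search_frame, cut_out, mark_of
def save(s,n): cv2.imwrite('pics/'+n,cv2.cvtColor(s['img'],cv2.COLOR_RGB2BGR))
def world(s,uv,d):
    """pixels Nx2, depth N -> world Nx3"""
    R=cv2.Rodrigues(np.array(s['rvec'],float))[0]; uv=np.atleast_2d(uv).astype(float)
    c=np.c_[uv,np.ones(len(uv))]@np.linalg.inv(s['K']).T*np.reshape(d,(-1,1))
    return (c-np.ravel(s['tvec']))@R
def onplane(s,uv,z):
    a=world(s,uv,1.)[0]; R=cv2.Rodrigues(np.array(s['rvec'],float))[0]; o=-R.T@np.ravel(s['tvec'])
    return o+(a-o)*(z-o[2])/(a[2]-o[2])
def cloud(s,m):
    r,c=np.nonzero(m&(s['depth']>0)); return world(s,np.c_[c,r],s['depth'][r,c])
def down(a):
    "tool down, tool y axis (closing) at world angle a"
    y=np.array([np.cos(a),np.sin(a),0]); z=np.array([0,0,-1.]); return np.c_[np.cross(y,z),y,z]
E
python3 - <<'E'
from h import *
for n in ('top','scene'):
    s=snapshot(n); save(s,n+'.png')
    for l in ('block','fixture','nest','locating_pins','end_stop','handle_hinge','handle_grip','pad','loupe','tape_roll'):
        for d in mark_of(l,s)[:3]:
            p=np.array(d['point']); print(n,l,round(d['score'],2),p.round(),{z:onplane(s,p,z).round()[:2].tolist() for z in ((12,) if l in('nest','locating_pins','end_stop') else (0,) if l not in('handle_hinge','handle_grip','pad') else (66,))})
    for d in cut_out('block',s)[:4]:
        w=cloud(s,d['pixels']); w=w[w[:,2]>np.percentile(w[:,2],90)-4]
        if len(w)>5: print('cut',d['score'],d['point'],w.mean(0).round(1),cv2.minAreaRect(w[:,:2].astype(np.float32)), s['img'][d['pixels']].mean(0).round())
E
```

```text
pics
top block 0.74 [278. 218.] {0: [589.0, 194.0]}
top block 0.73 [162. 218.] {0: [584.0, 507.0]}
top block 0.71 [319. 232.] {0: [554.0, 82.0]}
top fixture 0.77 [224. 256.] {0: [484.0, 335.0]}
top fixture 0.57 [318. 230.] {0: [558.0, 85.0]}
top nest 0.93 [227. 226.] {12: [564.0, 329.0]}
top end_stop 0.61 [203. 226.] {12: [563.0, 393.0]}
top handle_hinge 0.72 [215. 287.] {66: [401.0, 350.0]}
top handle_grip 0.66 [214. 293.] {66: [387.0, 349.0]}
top pad 0.69 [205. 224.] {66: [560.0, 380.0]}
top pad 0.58 [224. 256.] {66: [478.0, 328.0]}
top pad 0.53 [215. 256.] {66: [479.0, 352.0]}
top loupe 0.42 [304. 283.] {0: [418.0, 120.0]}
top tape_roll 0.51 [366. 295.] {0: [387.0, -44.0]}
top tape_roll 0.31 [214. 256.] {0: [482.0, 361.0]}
cut 0.65 [165.4, 216.4] [588.3 489.3  29.8] ((589.0352172851562, 489.86871337890625), (18.75782585144043, 47.42716979980469), 72.2076187133789) [99. 69. 47.]
cut 0.61 [398.1, 149.7] [ 787.1 -134.9   28.6] ((787.1680297851562, -134.88531494140625), (20.49281120300293, 50.840484619140625), 82.60885620117188) [ 61. 144. 144.]
cut 0.53 [322.6, 229.7] [551.1  78.   2
[... 897 characters left out ...]
ne tape_roll 0.89 [393. 255.] {0: [385.0, -48.0]}
cut 0.76 [328.6, 210.5] [593.4   0.9  24.1] ((594.8111572265625, 0.8157758712768555), (21.8949031829834, 54.068138122558594), 82.11444854736328) [ 77. 163. 164.]
cut 0.63 [324.6, 156.5] [ 788.1 -132.2   25.2] ((786.1054077148438, -132.38705444335938), (20.319372177124023, 54.95192337036133), 82.2557601928711) [ 70. 157. 159.]
cut 0.62 [274.9, 240.5] [591.  186.4  25. ] ((591.5884399414062, 186.0675506591797), (49.077091217041016, 22.37894058227539), 71.90555572509766) [117.  87.  67.]
cut 0.62 [174.2, 294.7] [587.7 494.   27.1] ((588.3391723632812, 493.788330078125), (19.940658569335938, 51.23314666748047), 70.70256042480469) [126.  91.  69.]
```

View pics/top.png

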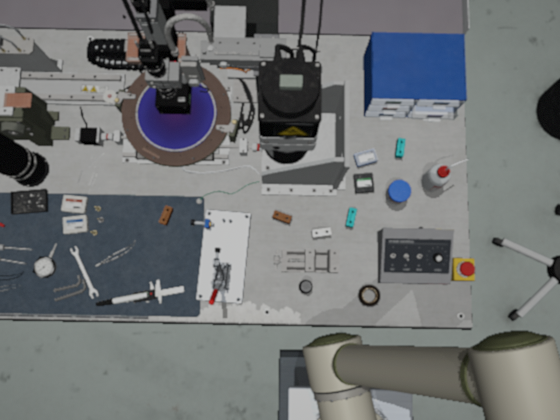

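View pics/scene.png

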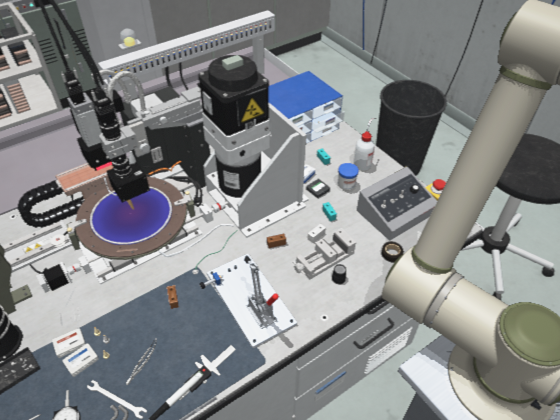

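The top view shows the bright steel block at (322,232), with brown look-alikes at (167,214) and (283,217) and turquoise ones at (351,217) and (400,148). The white fixture plate runs from (207,210) to (242,302), with the red handle at (213,297). The scene view agrees: block at (317,235), pad bar upright at (254,263).

I'll measure the plate, then go above the block.

```bash
python3 - <<'E'
from h import *
s=snapshot('top')
m=np.zeros(s['depth'].shape,bool); m[195:315,190:262]=1
v,u=np.nonzero(m&(s['depth']>0)&(s['img'].min(2)>0)); w=world(s,np.c_[u,v],s['depth'][v,u])
print('z hist',np.histogram(w[:,2],bins=np.arange(-6,30,3)))
k=(s['img'].min(2)[v,u]>190); p=w[k&(abs(w[:,2]-13)<6)]
print(len(p),cv2.minAreaRect(p[:,:2].astype(np.float32)),p[:,2].mean())
hi=w[w[:,2]>100]; print('high',len(hi),hi[:,:].min(0).round(),hi.max(0).round())
R=down(np.radians(99))
for a in (99,-81):
    q=solver.solve_ik([551,78,200],down(np.radians(a))); print(a,None if q is None else np.round(q,2))
    if q is not None and abs(q[5])<2.0: A=a
bot.move_pose([551,78,200],down(np.radians(A)))
o=observe(); print(A,o['t'],o['wrist_force'],o['finger_gap'])
s=snapshot('wrist'); save(s,'w1.png')
for d in cut_out('block',s)[:4]:
    c=s['img'][d['pixels']].mean(0); w=cloud(s,d['pixels']); w=w[w[:,2]>np.percentile(w[:,2],90)-4]
    print(d['score'],d['point'],c.round(),w.mean(0).round(1),cv2.minAreaRect(w[:,:2].astype(np.float32)))
E
```

```text
z hist (array([ 170,  873, 1696, 1252,  564,  882, 1373,  911,  232,   39,   16]), array([-6, -3,  0,  3,  6,  9, 12, 15, 18, 21, 24, 27]))
2000 ((484.9064636230469, 336.7278137207031), (111.8946533203125, 231.6477508544922), 86.30443572998047) 13.429800943946532
high 238 [360. 329. 101.] [493. 350. 178.]
99 [-0.07  0.42  1.35 -0.    1.37 -1.8 ]
-81 [-0.07  0.42  1.35 -0.    1.37  1.34]
-81 3.5917 [-0.45204571  0.17813745  0.3959767 ] 87.81566031421298
0.9 [518.5, 8.6] [ 31. 100. 100.] [ 769.2 -130.4   25.6] ((769.0228881835938, -131.03826904296875), (12.173806190490723, 23.118249893188477), 7.661181449890137)
0.67 [350.3, 163.3] [ 48. 136. 137.] [596.    1.5  25.8] ((595.5701904296875, 1.342768669128418), (20.324417114257812, 49.940956115722656), 78.08434295654297)
0.66 [278.4, 189.3] [164. 161. 159.] [553.1  80.5  25.8] ((552.719970703125, 80.03580474853516), (20.438093185424805, 49.087982177734375), 8.587841033935547)
0.62 [186.0, 137.9] [118.  80.  54.] [593.3 184.7  25.8] ((593.0594482421875, 185.32972717285156), (49.784122467041016, 19.974117279052734), 71.00474548339844)
```

```bash
python3 - <<'E'
from h import *
R=down(np.radians(-81.4))
bot.move_l([553,80.3,60],R,200)
print(bot.move_l([553,80.3,3],speed=80,guard=8))
fingers.command_gripper(40)
o=observe(); print(o['t'],o['finger_gap'],o['grip_force'],o['wrist_force'],o['tcp_pos'])
bot.move_l([553,80.3,120],speed=200)
bot.move_pose([520,230,260],down(np.radians(-93.7)))
o=observe(); print(o['t'],o['finger_gap'],o['wrist_force'])
s=snapshot('wrist'); save(s,'w2.png')
for l in ('nest','locating_pins','end_stop','fixture','handle_hinge','handle_grip','pad'):
    for d in mark_of(l,s)[:2]:
        z={'handle_hinge':66,'handle_grip':144,'pad':158,'fixture':0}.get(l,12); p=np.array(d['point']); print(l,round(d['score'],2),p.round(),onplane(s,p,z).round(1))
v,u=np.nonzero((s['depth']>0)&(s['img'].min(2)>0)); w=world(s,np.c_[u,v],s['depth'][v,u])
print(np.histogram(w[:,2],bins=np.arange(-6,30,3)))
k=(abs(w[:,2]-12)<3)&(w[:,1]>250)&(w[:,1]<420)&(w[:,0]<640)
print(cv2.minAreaRect(w[k][:,:2].astype(np.float32)), w[k].min(0),w[k].max(0))
E
```

```text
False
6.0583 49.42080720399045 30.000126706436276 [-1.82281089  0.39969852  1.73246274] [553.01634787  80.29130725   3.05655574]
7.6333 49.732063880575446 [-0.45742259 -0.16873417 -0.22481468]
nest 0.95 [198. 154.] [562.4 333.8  12. ]
locating_pins 0.43 [199. 143.] [577.1 329.8  12. ]
end_stop 0.8 [160. 152.] [569.3 383.4  12. ]
fixture 0.92 [205. 207.] [485.6 337.2   0. ]
handle_hinge 0.81 [192. 278.] [409.4 348.6  66. ]
pad 0.49 [166. 267.] [473.  338.2 158. ]
(array([    3, 10407, 73291, 13822,  2637,  6207, 10524,  3389,  1812,
         898,  1937]), array([-6, -3,  0,  3,  6,  9, 12, 15, 18, 21, 24, 27]))
((507.39471435546875, 336.0189208984375), (266.6019592285156, 138.44642639160156), 2.3056373596191406) [371.73696709 270.51139899   9.02449964] [637.96620786 410.32413884  14.99693825]
```

View pics/w2.png

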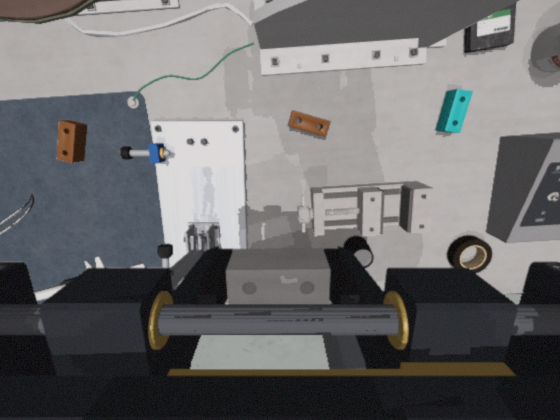

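The wrist view shows the block held level at (278,275). The plate's far corners are near (153,122) and (244,121), the pins at (190,142) and (204,142), and the blue end stop at (158,153) with its screw tip near (172,153). Next I compute the plate pose from these.

```bash
python3 - <<'E'
from h import *
s=snapshot('wrist')
g=s['img'].min(2)
# far (+x) edge and -y (right) edge: strongest gradient, sub-image rows/cols
gf=cv2.GaussianBlur(s['img'].astype(np.float32).mean(2),(0,0),.8)
dv=np.gradient(gf,axis=0); du=np.gradient(gf,axis=1)
def fit(pts,ax):
    P=np.array([onplane(s,p,12)[:2] for p in pts])
    for _ in range(3):
        c=np.polyfit(P[:,1-ax],P[:,ax],1); r=P[:,ax]-np.polyval(c,P[:,1-ax]); P=P[abs(r)<max(1.,1.5*r.std())]
    return c,r.std(),len(P)
top=fit([(u,112+np.argmax(dv[112:130,u])) for u in range(160,238)],0)   # x = c0*y+c1
right=fit([(234+np.argmin(du[r,234:256]),r) for r in range(135,225)],1) # y = c0*x+c1
left=fit([(146+np.argmax(du[r,146:166]),r) for r in list(range(126,142))+list(range(166,205))],1)
print(top,right,left)
for p in ((190,142),(204,142)): print('pin top',onplane(s,p,20).round(1))
for n,p in (('hinge192,278',(192,278)),): pass
for uv in ((172,153),(175,153)): print('tip',onplane(s,uv,24.5).round(1))
c=s['img'][100:290,110:260]; cv2.imwrite('pics/w2c.png',cv2.cvtColor(cv2.resize(c,None,fx=4,fy=3.1,interpolation=cv2.INTER_CUBIC)[:600],cv2.COLOR_RGB2BGR))
E
```

```text
(array([8.14734425e-02, 5.78126327e+02]), np.float64(0.3521866523041219), 77) (array([-6.93848037e-02,  3.12237699e+02]), np.float64(0.3902289307990739), 73) (array([-6.30175001e-02,  4.27948840e+02]), np.float64(0.4010508730911201), 53)
pin top [580.3 340.1  20. ]
pin top [579.1 321.9  20. ]
tip [568.2 364.1  24.5]
tip [568.  360.2  24.5]
```

View pics/w2c.png

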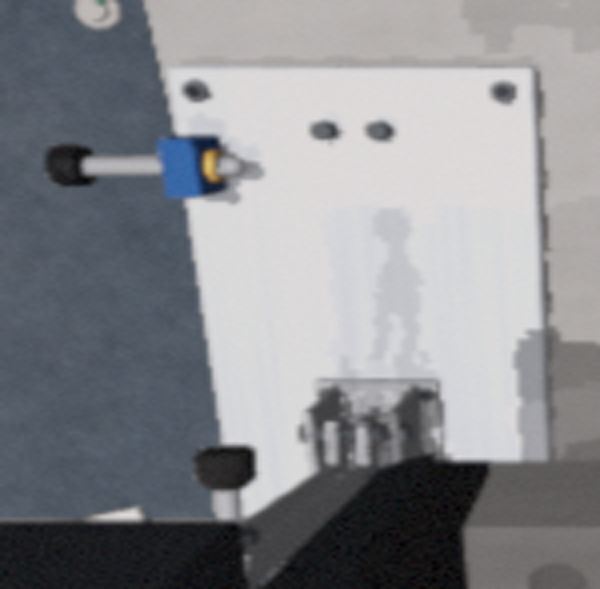

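```bash
cat >> h.py <<'E'
YAW=-0.067; N0=np.array([565.5,332.5,12.]); RP=down(YAW-np.pi/2)
RZ=np.array([[np.cos(YAW),-np.sin(YAW),0],[np.sin(YAW),np.cos(YAW),0],[0,0,1]])
def N(x,y,z): return N0+RZ@np.array([x,y,z],float)
def rel(p): return RZ.T@(np.array(p)-N0)
def st(t=''):
    o=observe(); print(t,round(o['t'],2),'nest',rel(o['tcp_pos']).round(2),'F',(RZ.T@o['wrist_force']).round(2),'gap',round(o['finger_gap'],1)); return o
E
python3 - <<'E'
from h import *
bot.move_l(N(-4,-22,110),RP,200)
bot.move_l(N(-4,-22,8),speed=120); st('above')
print(bot.move_l(N(-4,-22,2.3),speed=12,guard=3)); st('set')
fingers.command_gripper(55); st('open')
bot.move_l(N(-4,-22,45),speed=120)
s=snapshot('wrist'); save(s,'w3.png')
fingers.command_gripper(0); st('closed')
bot.move_l(N(-4,-72,45),speed=150)
bot.move_l(N(-4,-72,6),speed=120); st('down')
E
```

```text
above 10.06 nest [ -3.53 -21.84   8.9 ] F [ 0.17  0.61 -0.64] gap 49.4
True
set 10.51 nest [ -3.96 -21.99   3.09] F [-0.49  0.2   4.66] gap 50.1
open 10.8 nest [ -4.55 -22.21   2.09] F [ 0.29  0.65 -0.66] gap 55.1
closed 12.25 nest [ -4.01 -22.01  45.01] F [ 0.13  1.31 -0.81] gap 0.3
down 13.21 nest [ -3.97 -71.47   6.02] F [ 0.12 -0.53  0.63] gap 1.0
```

View pics/w3.png

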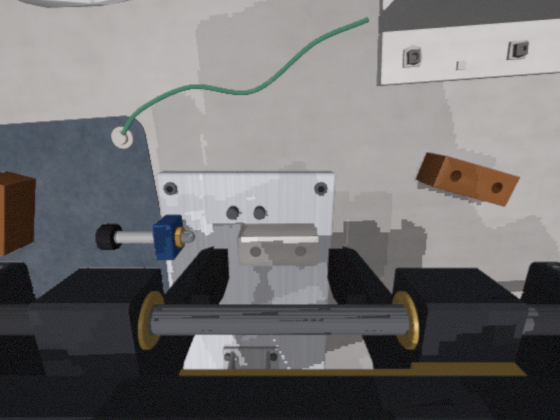

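The block (240–318, 228–265) sits flat on the plate, square, just short of the pins at (232,212) and (259,212). The screw tip at (192,237) is clear of it. Next I push it gently towards the screw.

```bash
python3 - <<'E'
from h import *
bot.pause(0.3); st('settled')
print(bot.move_l(N(-4,-52,6),speed=25,guard=3)); st('fast')
bot.pause(0.2)
print(bot.move_l(N(-4,-24,6),speed=7,guard=2.5)); o=st('touch')
y=rel(o['tcp_pos'])[1]
bot.move_l(N(-4,y-1,6),speed=10); bot.pause(.2); st('back')
bot.move_l(N(-4,y-14,6),speed=80)
bot.move_l(N(-4,y-14,40),speed=120)
s=snapshot('wrist'); save(s,'w4.png')
E
```

```text
settled 13.51 nest [ -3.77 -71.87   6.6 ] F [ 0.28 -0.21 -0.08] gap 0.8
False
fast 14.46 nest [ -4.01 -52.05   5.97] F [-0.04 -0.49 -0.76] gap 0.3
True
touch 17.23 nest [ -4.21 -32.34   5.62] F [-0.15 -0.88  0.57] gap 0.3
back 17.71 nest [ -4.04 -33.32   5.93] F [ 1.36  0.26 -0.4 ] gap 0.3
```

View pics/w4.png

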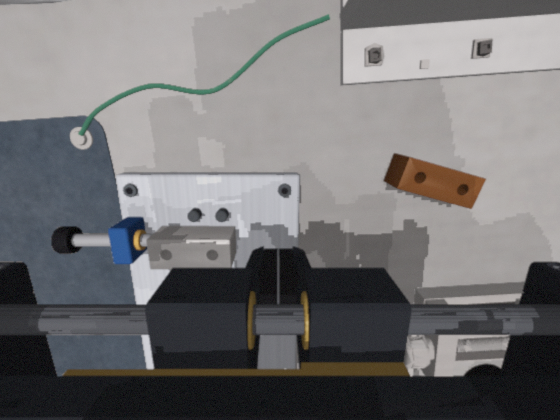

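The block (150–236, 228–268) now has its end at the screw tip (148,240), with a small gap to the pins at (195,215) and (222,215). Next I push it in +x.

```bash
cat >> h.py <<'E'
def blk(s):
    for d in cut_out('block',s)[:5]:
        w=cloud(s,d['pixels']); 
        if len(w)<30: continue
        w=w[(w[:,2]>33)&(w[:,2]<42)]
        if len(w)<30 or s['img'][d['pixels']].mean(0).ptp() if hasattr(np.ndarray,'ptp') else len(w)<30: continue
        r=cv2.minAreaRect(np.array([rel(p)[:2] for p in w],np.float32)); print('blk nest',np.round(r[0],1),np.round(r[1],1),round(r[2],1))
E
python3 - <<'E'
from h import *
bot.move_l(N(-34,-60,45),speed=200)
s=snapshot('wrist'); blk(s)
for d in mark_of('pad',s)[:2]: print('pad',d['score'],rel(onplane(s,np.array(d['point']),158)))
bot.move_l(N(-34,3,45),speed=150); 
bot.move_l(N(-34,3,6),speed=120); bot.pause(.3); st('beside')
print(bot.move_l(N(-25,3,6),speed=25,guard=3)); bot.pause(.2); st()
print(bot.move_l(N(-10,3,6),speed=7,guard=2.5)); o=st('pins')
x=rel(o['tcp_pos'])[0]
bot.move_l(N(x-1,3,6),speed=10); bot.pause(.2); st('back')
bot.move_l(N(x-13,3,6),speed=80)
bot.move_l(N(x-13,3,45),speed=120)
bot.move_l(N(x-13,-62,45),speed=150)
s=snapshot('wrist'); save(s,'w5.png'); blk(s); st()
E
```

```text
Traceback (most recent call last):
  File "h.py", line 28, in blk
    if len(w)<30 or s['img'][d['pixels']].mean(0).ptp() if hasattr(np.ndarray,'ptp') else len(w)<30: continue
                    ^^^^^^^^^^^^^^^^^^^^^^^^^^^^^^^^^
AttributeError: `ptp` was removed from the ndarray class in NumPy 2.0. Use np.ptp(arr, ...) instead.
```

```bash
sed -i "s/if len(w)<30 or .*/if len(w)<30: continue/" h.py
python3 - <<'E'
from h import *
s=snapshot('wrist'); blk(s)
for d in mark_of('pad',s)[:2]: print('pad',d['score'],rel(onplane(s,np.array(d['point']),158)))
bot.move_l(N(-34,3,45),speed=150); 
bot.move_l(N(-34,3,6),speed=120); bot.pause(.3); st('beside')
print(bot.move_l(N(-25,3,6),speed=25,guard=3)); bot.pause(.2); st()
print(bot.move_l(N(-10,3,6),speed=7,guard=2.5)); o=st('pins')
x=rel(o['tcp_pos'])[0]
bot.move_l(N(x-1,3,6),speed=10); bot.pause(.2); st('back')
bot.move_l(N(x-13,3,6),speed=80)
bot.move_l(N(x-13,3,45),speed=120)
bot.move_l(N(x-13,-62,45),speed=150)
s=snapshot('wrist'); save(s,'w5.png'); blk(s); st()
E
```

```text
blk nest [-4.4  7.9] [50.5 20.5] 89.6
beside 20.41 nest [-33.78   3.1    6.61] F [ 0.41 -0.02  0.53] gap 0.2
False
 21.12 nest [-25.09   3.02   5.98] F [-0.1  -1.21 -0.19] gap 0.6
True
pins 21.99 nest [-21.62   2.85   5.55] F [ 0.11 -0.07  0.  ] gap 0.4
back 22.44 nest [-22.62   3.     5.95] F [-0.02 -1.1  -0.12] gap 0.4
blk nest [0.8 7.7] [20.4 50.2] 0.0
 23.9 nest [-34.66 -61.19  44.85] F [-0.14  0.98 -0.5 ] gap 0.4
```

View pics/w5.png

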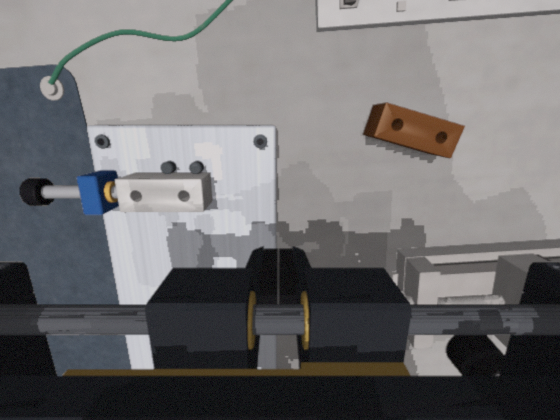

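The block (118–210, 172–210) lies against both pins (168,168) and (196,168), with its end at the screw. I'll do one light seating touch in y and one in x, then check.

```bash
python3 - <<'E'
from h import *
bot.move_l(N(0,-50,45),speed=150)
bot.move_l(N(0,-42,6),speed=120); bot.pause(.3)
print(bot.move_l(N(0,-36,6),speed=25,guard=3)); bot.pause(.2)
print(bot.move_l(N(0,-25,6),speed=6,guard=2)); o=st('screw'); y=rel(o['tcp_pos'])[1]
bot.move_l(N(0,y-10,6),speed=50)
bot.move_l(N(0,y-20,45),speed=120)
bot.move_l(N(-34,-40,45),speed=200); bot.move_l(N(-34,3,45),speed=150)
bot.move_l(N(-34,3,6),speed=120); bot.pause(.2)
print(bot.move_l(N(-25,3,6),speed=30,guard=3)); bot.pause(.2)
print(bot.move_l(N(-12,3,6),speed=6,guard=2)); o=st('pins'); x=rel(o['tcp_pos'])[0]
bot.move_l(N(x-12,3,6),speed=60)
bot.move_l(N(x-12,3,45),speed=120)
bot.move_l(N(x-12,-62,45),speed=150)
s=snapshot('wrist'); save(s,'w6.png'); blk(s)
c=s['img'][110:260,60:300]; cv2.imwrite('pics/w6c.png',cv2.cvtColor(cv2.resize(c,None,fx=3.3,fy=3.3,interpolation=cv2.INTER_CUBIC),cv2.COLOR_RGB2BGR))
st()
E
```

```text
False
True
screw 26.53 nest [ -0.22 -32.44   5.6 ] F [ 0.48 -1.23  1.12] gap 0.6
False
True
pins 30.39 nest [-21.62   2.86   5.57] F [ 0.46 -0.4  -0.07] gap 0.7
blk nest [0.7 8.1] [20.5 51.1] 0.0
 31.9 nest [-33.66 -61.2   44.87] F [ 0.09 -0.32  0.05] gap 0.5
```

View pics/w6c.png

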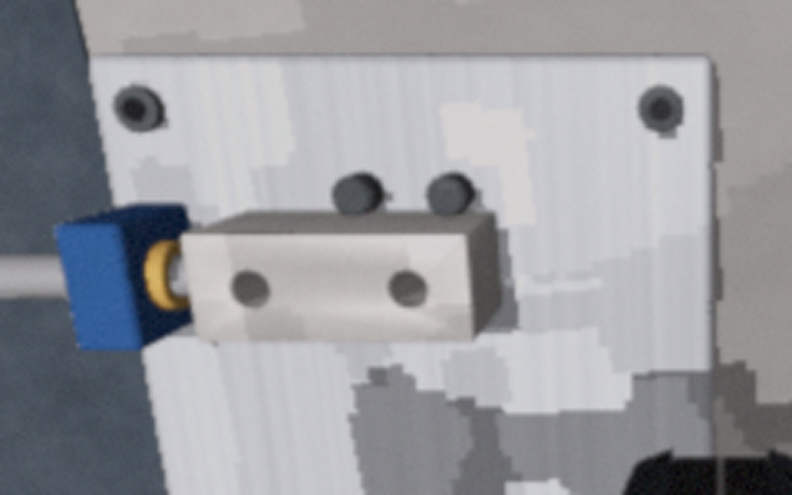

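Both touches repeated to within 0.1 mm. The crop shows the block's end on the screw tip at (185,285) and its long side on both pins at (357,195) and (450,195). Now the handle.

```bash
cat >> h.py <<'E'
def H(q,off=0.,s=85.,h=11.):
    t=1.15-q; n=7+off
    return N(-154-s*np.cos(t)+n*np.sin(t)+h, 0, 54+s*np.sin(t)+n*np.cos(t))
E
python3 - <<'E'
from h import *
print([solver.solve_ik(H(q),RP) is not None for q in (0,.6,1.2)])
bot.move_l(N(-34,-62,215),speed=250)
bot.move_l(N(-155,0,215),speed=250)
bot.move_l(H(0,8),speed=150); bot.pause(.2); st('ready')
s=snapshot('wrist'); save(s,'w7.png')
for q in (0,.15,.3,.45,.6,.75):
    g=bot.move_l(H(q),speed=40,guard=8); st(f'{q} {g}')
    if g: break
E
```

```text
[True, True, True]
ready 34.29 nest [-1.6351e+02  1.2000e-01  1.3852e+02] F [-0.64  0.81  0.77] gap 0.3
0 False 34.69 nest [-1.7164e+02  2.0000e-02  1.3444e+02] F [ 1.    0.01 -0.22] gap 0.2
0.15 False 35.16 nest [-1.8341e+02 -1.0000e-02  1.2920e+02] F [-0.01 -0.02  0.28] gap 0.5
0.3 False 35.62 nest [-1.9420e+02 -5.0000e-02  1.2229e+02] F [ 0.19 -0.23  0.08] gap 0.6
0.45 False 36.09 nest [-2.0377e+02 -3.0000e-02  1.1393e+02] F [-0.   -0.57  0.08] gap 0.6
0.6 False 36.56 nest [-2.1195e+02 -1.0000e-02  1.0426e+02] F [ 0.47 -0.67 -0.29] gap 0.4
0.75 False 37.02 nest [-2.1867e+02  1.0000e-02  9.3430e+01] F [0.43 0.22 0.61] gap 0.2
```

No reaction force appears at rest, so I need to check that the handle is actually following.

```bash
python3 - <<'E'
from h import *
s=snapshot('scene'); save(s,'s2.png')
c=s['img'][190:350,170:390]; cv2.imwrite('pics/s2c.png',cv2.cvtColor(cv2.resize(c,None,fx=3.5,fy=3.5,interpolation=cv2.INTER_CUBIC),cv2.COLOR_RGB2BGR))
E
```

```text
(no output)
```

View pics/s2c.png

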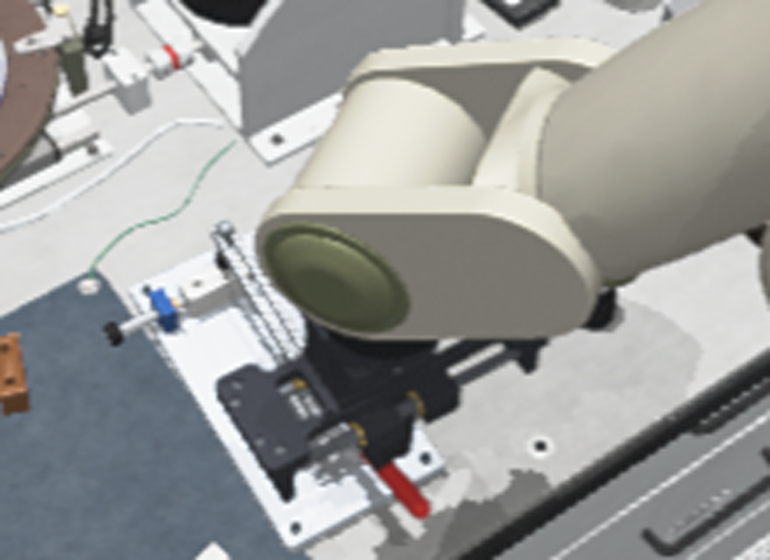

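The red handle (410,490) is following and the clamp bar is coming down over the block at (205,290). I carry on gently past the dead point.

```bash
python3 - <<'E'
from h import *
for q in (.88,.98,1.06,1.12,1.17,1.20):
    g=bot.move_l(H(q),speed=18,guard=10); st(f'{q} {g}')
    if g: break
E
```

```text
0.88 False 37.84 nest [-223.03    0.     83.44] F [-0.47  0.93  0.63] gap -0.0
0.98 False 38.47 nest [-2.2553e+02  5.0000e-02  7.5340e+01] F [0.41 0.41 1.97] gap 0.8
1.06 False 38.99 nest [-2.271e+02  4.000e-02  6.870e+01] F [-0.46 -0.68  4.73] gap 0.4
1.12 False 39.42 nest [-2.2792e+02 -3.0000e-02  6.3390e+01] F [-1.51  0.86  2.  ] gap 0.4
1.17 False 39.81 nest [-2.2811e+02 -1.3000e-01  5.9010e+01] F [-0.02 -0.24  0.11] gap 0.1
1.2 False 40.1 nest [-2.2816e+02 -1.0000e-02  5.6670e+01] F [ 0.26 -0.28  0.78] gap 0.2
```

```bash
python3 - <<'E'
from h import *
bot.move_l(N(-228,0,150),speed=120)
bot.move_l(N(-150,-190,230),speed=250); bot.pause(.3); st()
s=snapshot('scene'); save(s,'s3.png')
d=mark_of('handle_grip',s)
if d: p=onplane(s,np.array(d[0]['point']),66); print('grip',d[0]['score'],rel(p))
for m in cut_out('handle',s)[:1]:
    w=np.array([rel(p) for p in cloud(s,m['pixels']&(s['img'][...,0]>1.8*s['img'][...,1]))]); w=w[abs(w[:,1])<12]
    print(len(w), np.polyfit(w[:,0],w[:,2],1), w.min(0).round(),w.max(0).round())
w=snapshot('wrist'); save(w,'w8.png'); blk(w)
a=cv2.resize(s['img'][230:350,180:300],(480,480),interpolation=cv2.INTER_CUBIC); b=cv2.resize(w['img'][:260,:280],(320,297)); 
im=np.zeros((480,800,3),np.uint8); im[:,:480]=a; im[:297,480:]=b; cv2.imwrite('pics/s3c.png',cv2.cvtColor(im,cv2.COLOR_RGB2BGR))
E
```

```text
42.36 nest [-150.28 -189.54  229.81] F [-0.59 -0.36 -0.15] gap 0.5
grip 0.74 [-242.41019968    3.77996471   54.        ]
155 [2.03539973e-02 5.68092802e+01] [-268.   -9.   -2.] [-189.    7.   59.]
blk nest [ 0.8 -3.3] [19.8 28.8] 0.4
```

View pics/s3c.png

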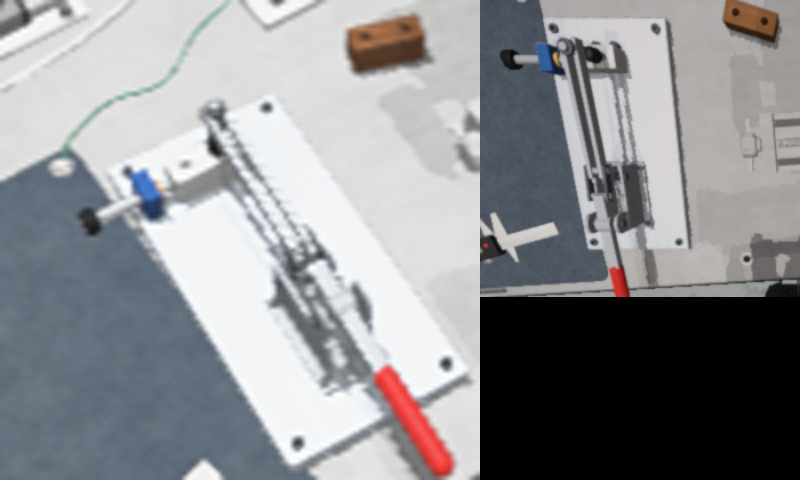

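The clamp is closed. In the scene crop the red handle (415,425) is level, the bar is down with its pad on the block at (215,150), and the block is still at the screw (165,188). The finger went 4 mm below the dead-point height with no reaction, so the handle snapped over.

```bash
python3 -c "
from h import *
print(bot.sign_off())"
```

```text
the job is handed in; nothing more can be done
None
```

The block is seated flat against both pins and the stop screw and the toggle clamp is closed past its dead point on it; the handle's lock is inferred from its height and the lost reaction force, and the job is handed in at about 42 s.

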